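# Clear the empty tape core and open the tablet jar

### The arm

A 6-joint arm with a two-finger parallel gripper is mounted at the origin on the work surface. World frame = base frame: x ahead of the robot, y to its left, z up, the work surface at z = 0. Lengths are in m, angles in rad, forces in N, time in s.
With the tool pointing down it reaches from about 0.35 to 0.85 m from the base axis. Payload 8.1 kg.
Tool frame: the origin (TCP) lies midway between the tips of the shut fingers; the grasp point (between the pads) lies 19 mm behind it; z points along the fingers, y is the direction in which the jaws open and shut (so a half turn about z gives the same grasp; the last joint's range is limited). The gripper opens to 93 mm and grips with 3 to 60 N. Pads are 15 mm wide; open, the fingers measure 128 mm over their backs; the gripper's body (75 mm by 188 mm) begins 65 mm behind the grasp point.
Start: joints at [1.205, 0.13, 1.488, -0, 1.523, -0.085], TCP at [0.166, 0.577, 0.219] pointing down, gripper open.
Joint ranges: [-2.96, 2.96], [-0.89, 2.26], [0.02, 2.5], [-1.34, 4.48], [0, 2.73], [-2.66, 2.66]. Speed limits (rad/s): [2.39, 2.39, 2.79, 3.14, 3.14, 3.14].

### API

Orientations are given as a rotation vector (axis times angle).
In Python, from plant import robot gives the robot as it stands. The module is installed in compiled form; this text tells all that it offers.
- The arm moves only by the shell command python3 -m pendant 'ROWS' [FORCE]. ROWS is JSON, a list of rows, each an object with "translation": the shift along the tool's x, y, z in mm, a list of three; "twist": the turn, a rotation vector about the tool's x, y, z in rad, a list of three; "grip": the opening, from -1 (shut) to 1 (fully open). A call has exactly 10 rows; each row shifts and turns the pose as measured when the row begins, along the tool's axes as they then stand; what a row does not reach is not made up. A row lasts 1/10 s, in which the tool goes at most 50 mm and 8.59 degrees, less where a joint would pass 70% of its speed; a pose out of reach is approached as far as the arm can. A call is refused whole if a number of a shift passes 50 or a number of a turn 0.15, either way. A call with a gripper value outside its range is refused whole. The fingers move at their own pace and stop on an object; FORCE is the grip in N (left out, the last holds). Time passes only in rows, so rows that do not move let the fingers close, or fill a call up. It gives the time, the measured TCP pose, the force and the opening at its end, in the units of the state.
- robot.read_state(): the state, without advancing time (a new reading comes with each control period).
- robot.read_camera(name): name is "scene" or "top"; returns (picture, depth): 480x640x3 uint8, red, green, blue; 480x640 float32, m along the optical axis (not along the pixel's ray), 0 where there is no reading.
- robot.camera_info(name): a dict with "vertical_fov" (degrees; the focal length in pixels is half the picture's height over the tangent of half this angle, whatever the lens; pixels are square), "cx", "cy" (the principal point, pixels), "D" ([k1, k2, p1, p2, k3] as OpenCV has them; the pictures are not rectified), "cam_to_world" (4x4, takes a point from camera to world coordinates). Camera axes: x right, y up, looking along -z (the intrinsics and any distortion apply to the point x, -y, -z); pixel columns grow to the right and rows downward; lengths in m; the calibration is good to about 2 mm. A picture is of the moment at which its call begins. camera_info takes no time and is no camera call.
- robot.close_job(): hands the job in, once; it reports no verdict.
The state is a dict: "t": time; "q": joint angles; "dq": joint speeds; "joint_torque": joint torques, N m; "tool_pos": TCP position; "orientation": TCP orientation; "force": force on the tool from outside, world axes, zero at the start; "wrist_torque": the same for the moment, N m; "opening": finger opening in m.
Only numpy, scipy, OpenCV 4.12 (cv2) and the standard library are available. Lean on these libraries where they do the work, as an engineer would, in place of code of your own. Each camera call takes 0.05 s, during which the arm holds its last target. There are 200 camera calls.

### The job

The amber tablet jar sits in its square blue brace with an empty cardboard tape core left standing on its cap: drop the core into the wire waste basket. Then unscrew the jar's tight cap (counter-clockwise seen from above) with the jar staying down in its brace, stop turning once the threads let go, lift the cap off and hold it level just above the jar's mouth with about 2 cm of clear air under it. Finish while still holding the cap there; leave the other things on the shelf undisturbed.

Things in the scene. Friction and masses are not known exactly. Their poses are not given: they have to be found in the camera images.
- core_center (a point): Centre (half-way up) of the empty cardboard tape core: an upright tube, 44 mm outside diameter, 36 mm bore, 50 mm high, 18 g, standing loose on top of the cap, 25 mm from this point down to the cap's top. Once in the basket it may stand or lie.
- basket_in (a point): Centre of the inner floor of the fixed square wire waste basket; 160 x 160 mm outside (sides along this frame's x and y), 150 x 150 mm inside, rim 91 mm above this point. It stands on the left or the right of the shelf.
- cap_center (a point): Centre (half-way up) of the jar's round white ribbed cap: 59 mm diameter, 36 mm high, 60 g; z is its axis. 12 mm of free air between its lower edge and the jar's shoulder. Grip it at any angle about its axis. It does not rise while turning: two lugs inside it, under two flanges of the neck, keep it from lifting until turned about 65 degrees counter-clockwise, then it lifts straight off.
- thread (a joint): How far the cap is unscrewed, rad: 0 = tight, grows counter-clockwise seen from above, turning with the cap (2 to 4 degrees of play). Stiff: about 0.3 N m all the way. The threads have let go from 1.1 rad (63 degrees) on; up to 1.75 rad (100 degrees) is fine, beyond is too far. Keeps its value when the cap is lifted off.
- jar_mouth (a point): Centre of the rim of the jar's round neck, 112 mm above the jar's underside; z up. Amber glass jar, 70 mm square, 80 mm high to its flat shoulder, neck 40 mm wide and 32 mm high, 0.3 to 0.6 kg, loose in the brace. With the cap on, the cap's lower edge lies 20 mm below this point, so it must rise over 20 mm to clear the mouth.
- brace: Fixed blue square brace round the jar's foot; origin under its centre on the shelf, x and y along its sides. 84 mm square, walls 5 mm thick and 32 mm high, inner floor 5 mm up, 2 mm of play round the jar, on a 130 mm square grey base plate 4 mm thick. It stops the jar turning, not lifting.
- aidbox: Bystander: closed red first-aid box, 144 x 204 x 75 mm, origin under its centre. On the side of the shelf opposite the basket.
- cup: Bystander: white ceramic cup, 74 mm diameter, 95 mm high, with two toothbrushes that reach 185 mm; origin under its centre.
- sunscreen: Bystander: yellow sunscreen bottle with blue cap, 52 mm diameter, 160 mm high; origin under its centre.
- comb: Bystander: flat wooden comb, 160 mm long along its y, 6 mm thick; origin under its centre.
- clipper: Bystander: steel nail clipper, 60 mm long along its x, about 15 mm high; origin under its centre.
- soapdish: Bystander: blue ceramic soap dish, 100 mm diameter, 22 mm high; origin under its centre.

How it is judged:
By the outcome, as a careful person would: the job done as asked, in the order asked, and still so for the second after the job is handed in, while the arm keeps its last pose, push and grip.
It also fails if it takes over 54 s, if anything falls off the work surface, if the arm or the gripper's body presses on something with over 40 N, if the wrist force passes 120 N, or if a joint passes its speed limit or range.

## Working session

There is one attempt and no reset: what is moved stays moved. The work goes in short steps, Python scripts to look and compute and a shell command to move; the robot and the scene stay as the last step left them, time stands still between calls to the robot, and variables do not carry over. Pictures are saved under pics/ and viewed, about 8 in all and at most 12, crops included, and the job is handed in when it is done.

```bash
mkdir -p pics; cat > h.py <<'E'
import numpy as np, cv2
from plant import robot
def K(n):
    i=robot.camera_info(n); f=240/np.tan(np.radians(i["vertical_fov"])/2)
    return np.array([[f,0,i["cx"]],[0,f,i["cy"]],[0,0,1.]]),np.array(i["D"],float),np.array(i["cam_to_world"])
def cloud(n,depth):
    k,D,T=K(n); v,u=np.mgrid[0:480,0:640]
    p=cv2.undistortPoints(np.stack([u,v],-1).reshape(-1,1,2).astype(np.float64),k,D).reshape(480,640,2)
    P=np.stack([p[...,0]*depth,-p[...,1]*depth,-depth],-1)
    W=P@T[:3,:3].T+T[:3,3]; W[depth==0]=np.nan
    return W
def snap(n,tag):
    c,d=robot.read_camera(n); np.savez(f"{tag}.npz",c=c,d=d); cv2.imwrite(f"pics/{tag}.png",c[...,::-1]); return c,cloud(n,d)
E
python3 - <<'E'
from h import *
for n in("scene","top"):
    c,W=snap(n,n+"0"); k,D,T=K(n); print(n,k[0,0],D,T.round(3).tolist())
s=robot.read_state(); print(s)
E
```

```text
scene 575.786137537996 [-0.1867013  0.         0.         0.         0.       ] [[0.097, -0.599, 0.795, 1.39], [0.995, 0.065, -0.072, -0.083], [-0.009, 0.798, 0.602, 0.734], [0.0, 0.0, 0.0, 1.0]]
top 443.0881598394336 [0.01417788 0.         0.         0.         0.        ] [[-0.103, 0.971, -0.217, 0.387], [-0.995, -0.101, 0.019, 0.021], [-0.004, 0.218, 0.976, 0.971], [0.0, 0.0, 0.0, 1.0]]
{'t': 0.1, 'q': array([ 1.20458883e+00,  1.31082156e-01,  1.48914829e+00, -1.38481315e-05,
        1.52298902e+00, -8.54040266e-02]), 'dq': array([-0.00123779, -0.00129133, -0.00237293, -0.00106105, -0.00034688,
       -0.00054066]), 'joint_torque': array([ 9.20617495e-04, -5.61346328e+01, -4.93096089e+01,  7.70181860e-02,
        2.92386278e-02, -7.29585122e-05]), 'tool_pos': array([0.1660828 , 0.57603527, 0.21770655]), 'orientation': array([-4.39587056e-01, -3.11033080e+00,  2.49510924e-03]), 'force': array([ 0.0456525 ,  0.39976181, -0.00983927]), 'wrist_torque': array([ 0.00489419, -0.0144165 , -0.01204143]), 'opening': 0.09316194079837267}
```

View pics/scene0.png

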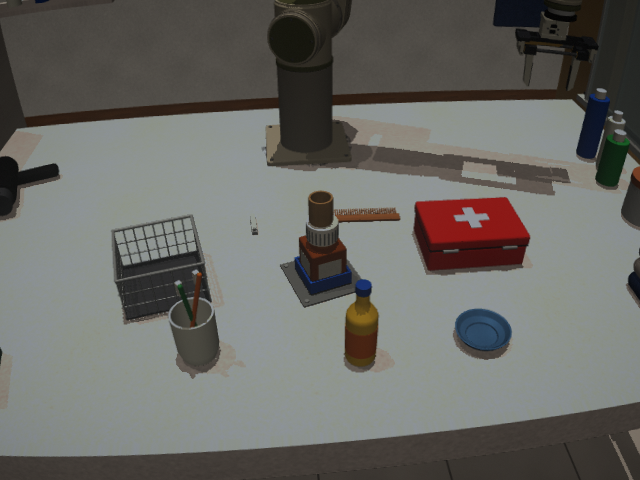

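View pics/top0.png

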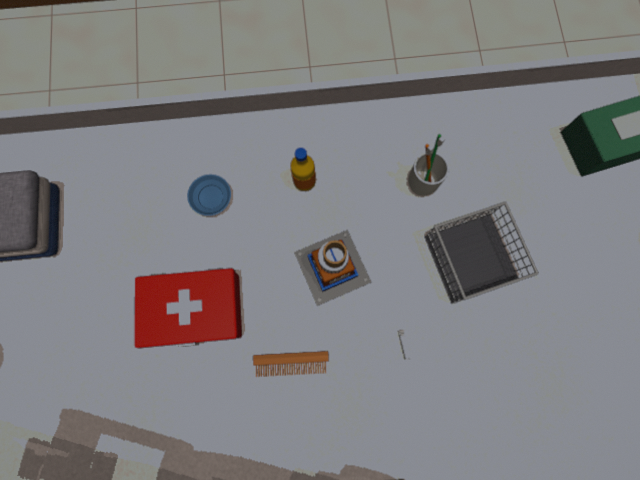

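The scene view shows the core on the cap at about (321,205), the basket at (160,265) and the cup at (195,330). The top view shows the core and cap at (333,257), the basket at (480,252), the sunscreen at (303,170) and the cup at (430,168). Next I'll measure positions.

```bash
python3 - <<'E'
from h import *
for n in("scene","top"):
    z=np.load(n+"0.npz"); c=z["c"]; W=cloud(n,z["d"])
    print(n,"valid",(z["d"]>0).mean())
    X,Y,Z=W[...,0],W[...,1],W[...,2]
    # seeds
    k,D,T=K(n)
    u0,v0=(321,210) if n=="scene" else (333,257)
    sub=W[v0-40:v0+70,u0-40:u0+40].reshape(-1,3)
    sub=sub[~np.isnan(sub[:,0])]
    for lo,hi in((.19,.25),(.176,.19),(.14,.172),(.127,.14),(.098,.13),(.06,.09),(.02,.04)):
        m=(sub[:,2]>lo)&(sub[:,2]<hi); p=sub[m]
        if m.sum()>5:
            q=p[:,:2]; print(lo,hi,m.sum(),"med",np.median(p,0).round(4),"min",p.min(0).round(3),"max",p.max(0).round(3), cv2.minEnclosingCircle(q.astype(np.float32)))
            if hi in(.172,.13):
                A=np.c_[2*q,np.ones(len(q))]; s=np.linalg.lstsq(A,(q**2).sum(1),rcond=None)[0]; print("  circfit",s[:2],np.sqrt(s[2]+s[0]**2+s[1]**2))
    hsv=cv2.cvtColor(c,cv2.COLOR_RGB2HSV)
    # brace blue
    m=(hsv[...,0]>105)&(hsv[...,0]<130)&(hsv[...,1]>120)&(abs(Z-.032)<.008)&(abs(X-np.nanmedian(sub[:,0]))<.1)&(abs(Y-np.nanmedian(sub[:,1]))<.1)
    r=cv2.minAreaRect(W[m][:,:2].astype(np.float32)); print("brace",m.sum(),r, np.median(Z[m]))
    # basket
    bm=np.zeros(Z.shape,bool)
    if n=="scene": bm[200:325,100:215]=1
    else: bm[195:310,415:545]=1
    for lo,hi in((.085,.11),(-.002,.012)):
        mm=bm&(Z>lo)&(Z<hi)&(c.max(-1)<130); p=W[mm]
        if len(p)>5: print("basket",lo,len(p),np.median(p,0).round(3),cv2.minAreaRect(p[:,:2].astype(np.float32)))
    for nm,(a,b,cc,d) in dict(cup=((160,260,225,370),(405,125,455,200)),sun=((340,275,385,370),(285,145,320,195))).items():
        a,b,cc,d=(a,b,cc,d)
        x0,y0,x1,y1=((a,b,cc,d)[n=="top"] if False else [(160,260,225,370),(405,125,455,200)][n=="top"]) if nm=="cup" else [(340,275,385,370),(285,145,320,195)][n=="top"]
        p=W[y0:y1,x0:x1].reshape(-1,3); p=p[p[:,2]>.02]; print(nm,np.median(p,0).round(3),p.min(0).round(3),p.max(0).round(3))
E
```

```text
scene valid 0.99583984375
0.176 0.19 255 med [ 0.552  -0.0115  0.1817] min [ 0.525 -0.032  0.176] max [0.571 0.011 0.186] ((0.5478554368019104, -0.010658899322152138), 0.023715905845165253)
0.14 0.172 424 med [ 0.5638 -0.0118  0.159 ] min [ 0.525 -0.032  0.14 ] max [0.572 0.011 0.172] ((0.5482969284057617, -0.011111857369542122), 0.02355939894914627)
  circfit [ 0.54830181 -0.01091109] 0.02005516531645657
0.127 0.14 337 med [ 0.5666 -0.0094  0.1339] min [ 0.532 -0.038  0.127] max [0.581 0.02  0.14 ] ((0.5508122444152832, -0.00952133908867836), 0.030148381367325783)
0.098 0.13 452 med [ 0.5739 -0.0116  0.1154] min [ 0.547 -0.039  0.098] max [0.582 0.02  0.13 ] ((0.5531906485557556, -0.009474924765527248), 0.029378339648246765)
  circfit [ 0.54992423 -0.0089904 ] 0.028522013544697137
0.06 0.09 940 med [ 0.5752 -0.013   0.083 ] min [ 0.524 -0.051  0.06 ] max [0.595 0.033 0.09 ] ((0.5518880486488342, -0.010389317758381367), 0.0479838103055954)
0.02 0.04 474 med [ 0.5788 -0.0077  0.0326] min [ 0.518 -0.06   0.02 ] max [0.595 0.043 0.04 ] ((0.5503480434417725, -0.008861105889081955), 0.05829816311597824)
brace 42 ((0.533614993095398, -0.05508628487586975), (0.024718886241316795, 0.008610130287706852), 6.612220764160156) 0.03221359418210201
basket 0.085 1223 [ 0.607 -0.269  0.095] ((0.6105421781539917, -0.30026447772979736), (0.3127330541610718, 0.1603553295135498), 12.781193733215332)
basket -0.002 3751 [ 0.535 -0.332  0.005] ((0.48263198137283325, -0.3352019488811493), (0.33735236525535583, 0.18556097149848938), 13.215429306030273)Traceback (most recent call last):
  File "<stdin>", line 28, in <module>
ValueError: not enough values to unpack (expected 4, got 2)
```

```bash
python3 - <<'E'
from h import *
def fit(q):
    A=np.c_[2*q,np.ones(len(q))]; s=np.linalg.lstsq(A,(q**2).sum(1),rcond=None)[0]; return s[:2].round(4),np.sqrt(s[2]+s[0]**2+s[1]**2).round(4)
n="top"; z=np.load("top0.npz"); c=z["c"]; W=cloud(n,z["d"]); Z=W[...,2]
def box(x0,y0,x1,y1,lo,hi):
    m=np.zeros(Z.shape,bool); m[y0:y1,x0:x1]=1; return W[m&(Z>lo)&(Z<hi)]
for nm,b in dict(coretop=(300,225,370,290,.177,.19),captop=(300,225,370,290,.128,.139),shoulder=(300,225,370,300,.078,.092),brace=(295,225,375,305,.028,.037),plate=(280,215,385,315,.003,.006),
  basketrim=(415,190,550,315,.088,.105),basketfloor=(415,190,550,315,.002,.02),cuprim=(400,140,455,200,.088,.1),brush=(400,120,455,200,.12,.2),sun=(280,140,325,195,.03,.2)).items():
    p=box(*b)
    if len(p)>4: print(nm,len(p),np.median(p,0).round(3),p.min(0).round(3),p.max(0).round(3),cv2.minEnclosingCircle(p[:,:2].astype(np.float32)),fit(p[:,:2]) if "top" in nm or nm=="cuprim" else cv2.minAreaRect(p[:,:2].astype(np.float32)))
z=np.load("scene0.npz"); W=cloud("scene",z["d"]); Z=W[...,2]
for nm,b in dict(sun=(340,275,385,372,.01,.2),cup=(160,295,225,370,.01,.1),brush=(165,260,225,310,.12,.22)).items():
    p=box(*b); print("scene",nm,p.min(0).round(3),p.max(0).round(3))
E
```

```text
coretop 168 [ 0.546 -0.01   0.182] [ 0.524 -0.031  0.177] [0.567 0.012 0.186] ((0.5454010963439941, -0.009570375084877014), 0.022018300369381905) (array([ 0.545 , -0.0094]), np.float64(0.0198))
captop 403 [ 0.546 -0.006  0.133] [ 0.519 -0.037  0.128] [0.576 0.021 0.139] ((0.548196017742157, -0.0077682682313025), 0.029410861432552338) (array([ 0.5435, -0.0052]), np.float64(0.0201))
shoulder 391 [0.527 0.003 0.084] [ 0.506 -0.049  0.078] [0.589 0.035 0.089] ((0.5481681823730469, -0.007490762509405613), 0.04718376323580742) ((0.548115074634552, -0.007592849433422089), (0.07001183927059174, 0.0699627473950386), 17.33687400817871)
brace 217 [0.519 0.008 0.031] [ 0.496 -0.059  0.028] [0.589 0.044 0.037] ((0.5482553243637085, -0.006710452493280172), 0.05767818167805672) ((0.5478872656822205, -0.007748082280158997), (0.08340881764888763, 0.08431600779294968), 17.33343505859375)
plate 1144 [ 0.534 -0.002  0.004] [ 0.447 -0.138  0.003] [0.676 0.109 0.006] ((0.5581313371658325, -0.0147731713950634), 0.15659235417842865) ((0.5566269159317017, -0.009190008044242859), (0.23573161661624908, 0.22234
[... 696 characters left out ...]
y([ 0.7222, -0.2334]), np.float64(0.0335))
brush 218 [ 0.739 -0.231  0.169] [ 0.724 -0.244  0.12 ] [ 0.757 -0.204  0.187] ((0.739825963973999, -0.2237847000360489), 0.02115197479724884) ((0.7390201687812805, -0.22413833439350128), (0.019891170784831047, 0.040803227573633194), 35.539215087890625)
sun 795 [0.743 0.035 0.106] [0.727 0.01  0.03 ] [0.775 0.061 0.164] ((0.7536247968673706, 0.03478822484612465), 0.0271255262196064) ((0.7508983016014099, 0.035278256982564926), (0.050982993096113205, 0.04713325947523117), 87.2120361328125)
scene sun [0.575 0.008 0.01 ] [0.784 0.059 0.164]
scene cup [ 0.596 -0.309  0.01 ] [ 0.761 -0.199  0.1  ]
scene brush [ 0.724 -0.246  0.12 ] [ 0.758 -0.206  0.188]
```

```bash
cat >> h.py <<'E'
from scipy.spatial.transform import Rotation as Ro
def go(tgt):
    s=robot.read_state(); R=Ro.from_rotvec(s["orientation"]).as_matrix()
    print("t",s["t"],"pos",s["tool_pos"].round(4),"yaw_y",np.degrees(np.arctan2(R[1,1],R[0,1])).round(2),"z",R[:,2].round(4),"F",s["force"].round(1),"M",s["wrist_torque"].round(2),"open",round(s["opening"],4),"q6",s["q"][5].round(3))
    d=R.T@(np.array(tgt)-s["tool_pos"])*1000; print("shift mm",d.round(1)); 
    # levelling twist in the tool frame
    print("level twist",np.cross(R.T@R[:,2],R.T@np.array([0,0,-1.])).round(4))
E
python3 -c "
from h import *
go([.547,-.010,.225])"
```

```text
t 0.1 pos [0.1661 0.576  0.2177] yaw_y 73.91 z [-6.0e-04 -1.5e-03 -1.0e+00] F [ 0.   0.4 -0. ] M [ 0.   -0.01 -0.01] open 0.0932 q6 -0.085
shift mm [-528.4 -457.5   -6.6]
level twist [-0.0016 -0.0001 -0.    ]
```

```bash
python3 -m pendant '[{"translation":[-36,-31,-1],"twist":[0,0,0],"grip":1},{"translation":[-36,-31,-1],"twist":[0,0,0],"grip":1},{"translation":[-36,-31,-1],"twist":[0,0,0],"grip":1},{"translation":[-36,-31,-1],"twist":[0,0,0],"grip":1},{"translation":[-36,-31,-1],"twist":[0,0,0],"grip":1},{"translation":[-36,-31,-1],"twist":[0,0,0],"grip":1},{"translation":[-36,-31,0],"twist":[0,0,0],"grip":1},{"translation":[-36,-31,0],"twist":[0,0,0],"grip":1},{"translation":[-36,-31,0],"twist":[0,0,0],"grip":1},{"translation":[-36,-31,0],"twist":[0,0,0],"grip":1}]' 8; python3 -c "
from h import *
go([.547,-.010,.225])"
```

```text
t: 1.1
tool_pos: [0.4297, 0.1668, 0.2188]
orientation: [-0.422, -3.109, 0.012]
force: [1.7, 1.9, 0.0]
opening: 0.0932
t 1.1 pos [0.4297 0.1668 0.2188] yaw_y 74.54 z [-0.0053 -0.007  -1.    ] F [1.7 1.9 0. ] M [0.02 0.01 0.01] open 0.0932 q6 -1.037
shift mm [-160.2 -139.2   -5.6]
level twist [-0.0081 -0.0033 -0.    ]
```

```bash
python3 -m pendant '[{"translation":[-36,-31,-1],"twist":[-0.002,0,0],"grip":1},{"translation":[-36,-31,-1],"twist":[-0.002,0,0],"grip":1},{"translation":[-36,-31,-1],"twist":[0,0,0],"grip":1},{"translation":[-30,-26,-1],"twist":[0,0,0],"grip":1},{"translation":[-20,-18,-1],"twist":[0,0,0],"grip":1},{"translation":[-10,-9,0],"twist":[0,0,0],"grip":1},{"translation":[0,0,0],"twist":[0,0,0],"grip":1},{"translation":[0,0,0],"twist":[0,0,0],"grip":1},{"translation":[0,0,0],"twist":[0,0,0],"grip":1},{"translation":[0,0,0],"twist":[0,0,0],"grip":1}]'; python3 -c "
from h import *
go([.547,-.010,.140])"
```

```text
t: 2.1
tool_pos: [0.5547, -0.03, 0.2204]
orientation: [-0.429, -3.103, 0.005]
force: [-0.3, 0.3, 0.2]
opening: 0.0927
t 2.1 pos [ 0.5547 -0.03    0.2204] yaw_y 74.25 z [-0.0099 -0.0018 -0.9999] F [-0.3  0.3  0.2] M [ 0.02 -0.01 -0.01] open 0.0927 q6 -1.44
shift mm [12.1 17.6 80.4]
level twist [-0.0044 -0.009  -0.    ]
```

```bash
python3 -m pendant '[{"translation":[6,9,0],"twist":[-0.004,-0.009,0],"grip":1},{"translation":[6,9,0],"twist":[0,0,0],"grip":1},{"translation":[0,0,0],"twist":[0,0,0],"grip":1},{"translation":[0,0,0],"twist":[0,0,0],"grip":1},{"translation":[0,0,10],"twist":[0,0,0],"grip":1},{"translation":[0,0,10],"twist":[0,0,0],"grip":1},{"translation":[0,0,0],"twist":[0,0,0],"grip":1},{"translation":[0,0,0],"twist":[0,0,0],"grip":1},{"translation":[0,0,0],"twist":[0,0,0],"grip":1},{"translation":[0,0,0],"twist":[0,0,0],"grip":1}]'; python3 -c "
from h import *
go([.547,-.010,.142])"
```

```text
t: 3.1
tool_pos: [0.5462, -0.005, 0.1983]
orientation: [0.425, 3.112, 0.0]
force: [0.5, -0.4, 0.2]
opening: 0.0929
t 3.1 pos [ 0.5462 -0.005   0.1983] yaw_y 74.45 z [ 3.e-04  2.e-04 -1.e+00] F [ 0.5 -0.4  0.2] M [ 0.02 -0.03 -0.01] open 0.0929 q6 -1.403
shift mm [-2.1 -4.6 56.3]
level twist [0.0003 0.0003 0.    ]
```

```bash
python3 -m pendant '[{"translation":[-1.8,-4,0],"twist":[0,0,0],"grip":1},{"translation":[0,0,0],"twist":[0,0,0],"grip":1},{"translation":[0,0,10],"twist":[0,0,0],"grip":1},{"translation":[0,0,15],"twist":[0,0,0],"grip":1},{"translation":[0,0,15],"twist":[0,0,0],"grip":1},{"translation":[0,0,10],"twist":[0,0,0],"grip":1},{"translation":[0,0,3],"twist":[0,0,0],"grip":1},{"translation":[0,0,0],"twist":[0,0,0],"grip":1},{"translation":[0,0,0],"twist":[0,0,0],"grip":1},{"translation":[0,0,0],"twist":[0,0,0],"grip":1}]'; python3 -c "
from h import *
go([.547,-.010,.143])"
```

```text
t: 4.1
tool_pos: [0.5462, -0.0098, 0.1394]
orientation: [-0.425, -3.111, -0.0]
force: [0.3, 0.3, -0.0]
opening: 0.0929
t 4.1 pos [ 0.5462 -0.0098  0.1394] yaw_y 74.43 z [-1.6e-03  3.0e-04 -1.0e+00] F [ 0.3  0.3 -0. ] M [ 0.01 -0.02  0.  ] open 0.0929 q6 -1.411
shift mm [-0.8  0.  -3.6]
level twist [-0.0001 -0.0017  0.    ]
```

```bash
python3 -m pendant '[{"translation":[0,0,-2],"twist":[0,0,0],"grip":-1},{"translation":[0,0,0],"twist":[0,0,0],"grip":-1},{"translation":[0,0,0],"twist":[0,0,0],"grip":-1},{"translation":[0,0,0],"twist":[0,0,0],"grip":-1},{"translation":[0,0,0],"twist":[0,0,0],"grip":-1},{"translation":[0,0,0],"twist":[0,0,0],"grip":-1},{"translation":[0,0,0],"twist":[0,0,0],"grip":-1},{"translation":[0,0,0],"twist":[0,0,0],"grip":-1},{"translation":[0,0,0],"twist":[0,0,0],"grip":-1},{"translation":[0,0,0],"twist":[0,0,0],"grip":-1}]' 8; python3 -c "
from h import *
go([.547,-.010,.225])"
```

```text
t: 5.1
tool_pos: [0.5477, -0.0099, 0.1439]
orientation: [0.425, 3.11, 0.0]
force: [-0.0, 0.0, 0.9]
opening: 0.0449
t 5.1 pos [ 0.5477 -0.0099  0.1439] yaw_y 74.44 z [ 2.4e-03 -1.0e-04 -1.0e+00] F [-0.   0.   0.9] M [-0.02 -0.01  0.01] open 0.0449 q6 -1.411
shift mm [  0.5  -0.2 -81.1]
level twist [ 0.0005  0.0023 -0.    ]
```

```bash
python3 -m pendant '[{"translation":[0,0,-5],"twist":[0,0,0],"grip":-1},{"translation":[0,0,-15],"twist":[0,0,0],"grip":-1},{"translation":[0,0,-20],"twist":[0,0,0],"grip":-1},{"translation":[0,0,-15],"twist":[0,0,0],"grip":-1},{"translation":[0,0,-8],"twist":[0,0,0],"grip":-1},{"translation":[0,0,-3],"twist":[0,0,0],"grip":-1},{"translation":[0,0,0],"twist":[0,0,0],"grip":-1},{"translation":[0,0,0],"twist":[0,0,0],"grip":-1},{"translation":[0,0,0],"twist":[0,0,0],"grip":-1},{"translation":[0,0,0],"twist":[0,0,0],"grip":-1}]'; python3 -c "
from h import *
go([.538,-.316,.200])
snap('scene','scene1')"
```

```text
t: 6.1
tool_pos: [0.547, -0.0099, 0.2152]
orientation: [0.425, 3.111, 0.0]
force: [0.5, 0.4, -0.5]
opening: 0.0445
t 6.1 pos [ 0.547  -0.0099  0.2152] yaw_y 74.44 z [ 0.0017 -0.     -1.    ] F [ 0.5  0.4 -0.5] M [-0.01  0.01 -0.06] open 0.0445 q6 -1.411
shift mm [ -73.4 -297.3   15.2]
level twist [0.0004 0.0016 0.    ]
```

View pics/scene1.png

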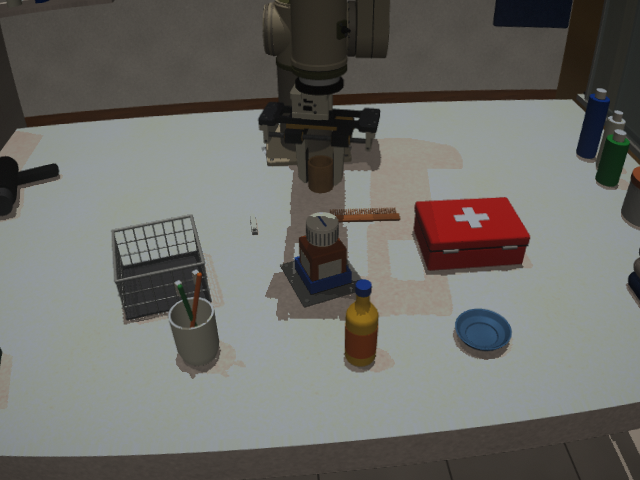

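The core is held between the fingers at (320,172). The cap below it at (322,230) is free and has a dark index mark. Next I'll carry the core to the basket.

```bash
python3 -m pendant '[{"translation":[-5,-20,0],"twist":[0,0,0],"grip":-1},{"translation":[-9,-36,0],"twist":[0,0,0],"grip":-1},{"translation":[-9,-36,0],"twist":[0,0,0],"grip":-1},{"translation":[-9,-36,0],"twist":[0,0,0],"grip":-1},{"translation":[-9,-36,0],"twist":[0,0,0],"grip":-1},{"translation":[-9,-36,0],"twist":[0,0,0],"grip":-1},{"translation":[-9,-36,0],"twist":[0,0,0],"grip":-1},{"translation":[-6,-24,0],"twist":[0,0,0],"grip":-1},{"translation":[-3,-10,0],"twist":[0,0,0],"grip":-1},{"translation":[0,0,0],"twist":[0,0,0],"grip":-1}]'; python3 -c "
from h import *
go([.538,-.316,.200])"
```

```text
t: 7.15
tool_pos: [0.5376, -0.2964, 0.2088]
orientation: [-0.419, -3.107, -0.006]
force: [-0.4, 0.7, -0.6]
opening: 0.0445
t 7.15 pos [ 0.5376 -0.2964  0.2088] yaw_y 74.62 z [-0.0057  0.0044 -1.    ] F [-0.4  0.7 -0.6] M [ 0.03 -0.03  0.04] open 0.0445 q6 -1.89
shift mm [ -5.6 -18.8   8.7]
level twist [ 0.0027 -0.0067  0.    ]
```

```bash
python3 -m pendant '[{"translation":[-3,-9,0],"twist":[0,-0.005,0],"grip":-1},{"translation":[-2,-7,0],"twist":[0,0,0],"grip":-1},{"translation":[0,0,5],"twist":[0,0,0],"grip":-1},{"translation":[0,0,15],"twist":[0,0,0],"grip":-1},{"translation":[0,0,25],"twist":[0,0,0],"grip":-1},{"translation":[0,0,25],"twist":[0,0,0],"grip":-1},{"translation":[0,0,25],"twist":[0,0,0],"grip":-1},{"translation":[0,0,20],"twist":[0,0,0],"grip":-1},{"translation":[0,0,8],"twist":[0,0,0],"grip":-1},{"translation":[0,0,0],"twist":[0,0,0],"grip":-1}]'; python3 -c "
from h import *
go([.538,-.316,.045])"
```

```text
t: 8.15
tool_pos: [0.5386, -0.3049, 0.0753]
orientation: [-0.408, -3.112, -0.01]
force: [0.0, 0.8, -0.1]
opening: 0.0447
t 8.15 pos [ 0.5386 -0.3049  0.0753] yaw_y 75.07 z [-0.0024  0.0065 -1.    ] F [ 0.   0.8 -0.1] M [ 0.01 -0.02 -0.06] open 0.0447 q6 -1.912
shift mm [ -2.4 -11.   30.2]
level twist [ 0.0056 -0.004   0.    ]
```

```bash
python3 -m pendant '[{"translation":[-2,-9,8],"twist":[0,0,0],"grip":-1},{"translation":[0,0,12],"twist":[0,0,0],"grip":-1},{"translation":[0,0,6],"twist":[0,0,0],"grip":-1},{"translation":[0,0,0],"twist":[0,0,0],"grip":-1},{"translation":[0,0,0],"twist":[0,0,0],"grip":0.4},{"translation":[0,0,0],"twist":[0,0,0],"grip":0.4},{"translation":[0,0,0],"twist":[0,0,0],"grip":0.4},{"translation":[0,0,0],"twist":[0,0,0],"grip":0.4},{"translation":[0,0,0],"twist":[0,0,0],"grip":0.4},{"translation":[0,0,0],"twist":[0,0,0],"grip":0.4}]'; python3 -c "
from h import *
go([.538,-.316,.210])"
```

```text
t: 9.15
tool_pos: [0.5411, -0.3164, 0.0519]
orientation: [0.407, 3.112, 0.004]
force: [0.8, -0.3, 0.0]
opening: 0.065
t 9.15 pos [ 0.5411 -0.3164  0.0519] yaw_y 75.1 z [ 0.0037  0.0022 -1.    ] F [ 0.8 -0.3  0. ] M [ 0.   -0.04 -0.  ] open 0.065 q6 -1.925
shift mm [ 2.600e+00  1.000e-01 -1.581e+02]
level twist [0.0031 0.003  0.    ]
```

```bash
python3 -m pendant '[{"translation":[0,0,-10],"twist":[0,0,0],"grip":0.4},{"translation":[0,0,-25],"twist":[0,0,0],"grip":0.4},{"translation":[0,0,-30],"twist":[0,0,0],"grip":0.4},{"translation":[0,0,-30],"twist":[0,0,0],"grip":0.4},{"translation":[0,0,-30],"twist":[0,0,0],"grip":1},{"translation":[0,0,-20],"twist":[0,0,0.1],"grip":1},{"translation":[0,0,-8],"twist":[0,0,0.14],"grip":1},{"translation":[0,0,0],"twist":[0,0,0.14],"grip":1},{"translation":[0,0,0],"twist":[0,0,0.14],"grip":1},{"translation":[0,0,0],"twist":[0,0,0.14],"grip":1}]'; python3 -c "
from h import *
go([.549,-.0083,.20])
snap('top','top2')"
```

```text
t: 10.15
tool_pos: [0.5408, -0.3169, 0.2201]
orientation: [1.422, 2.792, 0.004]
force: [1.2, 0.6, 0.4]
opening: 0.0926
t 10.15 pos [ 0.5408 -0.3169  0.2201] yaw_y 36.02 z [ 0.0084 -0.0011 -1.    ] F [1.2 0.6 0.4] M [-0.08  0.04 -0.02] open 0.0926 q6 -1.243
shift mm [244.9 188.   19.8]
level twist [ 0.0061  0.0059 -0.    ]
```

View pics/top2.png

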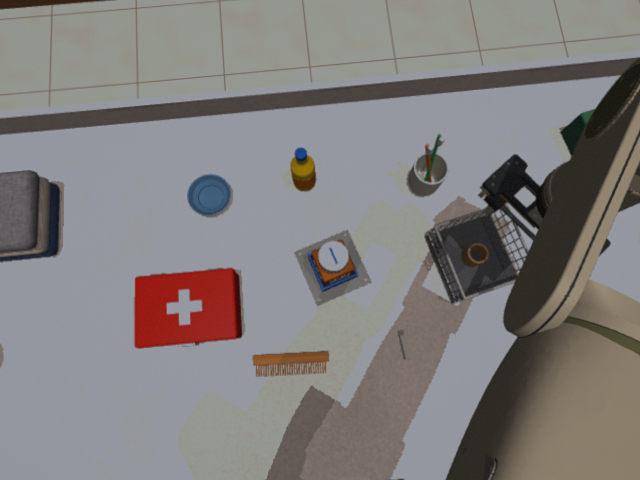

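The core stands in the basket at (478,253), and the cap at (333,255) is fully visible with its blue mark. Next I'll refine the cap centre.

```bash
cat >> h.py <<'E'
def mark(tag="top2"):
    z=np.load(tag+".npz"); c=z["c"]; W=cloud("top",z["d"])
    m=np.zeros((480,640),bool); m[225:285,305:365]=1
    cap=m&(W[...,2]>.128)&(W[...,2]<.139); p=W[cap][:,:2].astype(np.float32)
    hsv=cv2.cvtColor(c,cv2.COLOR_RGB2HSV); b=cap&(hsv[...,1]>90)&(hsv[...,0]>100)&(hsv[...,0]<135)
    q=W[b][:,:2]; q=q[np.linalg.norm(q-p.mean(0),axis=1)<.024]; e=np.linalg.svd(q-q.mean(0))[2][0]
    print("cap n",len(p),cv2.minEnclosingCircle(p),"mean",p.mean(0),"z",np.median(W[cap][:,2]),"mark",len(q),q.mean(0),"angle",np.degrees(np.arctan2(e[1],e[0])))
E
python3 -c "
from h import *
mark()
z=np.load('scene1.npz'); W=cloud('scene',z['d'])[205:255,295:350].reshape(-1,3)
p=W[(W[:,2]>.127)&(W[:,2]<.14)]; print(cv2.minEnclosingCircle(p[:,:2].astype(np.float32)),np.median(p,0))
"
```

```text
cap n 713 ((0.5481460690498352, -0.007728990167379379), 0.02934681624174118) mean [ 0.54772115 -0.00749504] z 0.13244313375308758 mark 28 [ 0.54910788 -0.00829187] angle -162.8372577816037
((0.5505275726318359, -0.009039564058184624), 0.03201688826084137) [ 0.55501    -0.00949343  0.13400622]
```

```bash
python3 -m pendant '[{"translation":[16,12,0],"twist":[0,0,0],"grip":1},{"translation":[29,22,0],"twist":[0,0,0],"grip":1},{"translation":[29,22,0],"twist":[0,0,0],"grip":1},{"translation":[29,22,0],"twist":[0,0,0],"grip":1},{"translation":[29,22,0],"twist":[0,0,0],"grip":1},{"translation":[29,22,0],"twist":[0,0,0],"grip":1},{"translation":[29,22,0],"twist":[0,0,0],"grip":1},{"translation":[20,15,0],"twist":[0,0,0],"grip":1},{"translation":[10,8,0],"twist":[0,0,0],"grip":1},{"translation":[0,0,0],"twist":[0,0,0],"grip":1}]' 35; python3 -c "
from h import *
go([.549,-.0083,.18])"
```

```text
t: 11.2
tool_pos: [0.5463, -0.0322, 0.2259]
orientation: [1.396, 2.798, 0.005]
force: [0.2, 0.0, -0.1]
opening: 0.0929
t 11.2 pos [ 0.5463 -0.0322  0.2259] yaw_y 36.99 z [ 0.0145 -0.0035 -0.9999] F [ 0.2  0.  -0.1] M [-0.07  0.04  0.02] open 0.0929 q6 -0.797
shift mm [18.  16.1 45.8]
level twist [0.0094 0.0115 0.    ]
```

```bash
python3 -m pendant '[{"translation":[7,6,0],"twist":[0.005,0.006,0],"grip":1},{"translation":[6,5,0],"twist":[0.004,0.005,0],"grip":1},{"translation":[0,0,10],"twist":[0,0,0],"grip":1},{"translation":[0,0,12],"twist":[0,0,0],"grip":1},{"translation":[0,0,12],"twist":[0,0,0],"grip":1},{"translation":[0,0,6],"twist":[0,0,0],"grip":1},{"translation":[0,0,0],"twist":[0,0,0],"grip":1},{"translation":[0,0,0],"twist":[0,0,0],"grip":1},{"translation":[0,0,0],"twist":[0,0,0],"grip":1},{"translation":[0,0,0],"twist":[0,0,0],"grip":1}]'; python3 -c "
from h import *
go([.549,-.0083,.097])"
```

```text
t: 12.2
tool_pos: [0.5466, -0.0189, 0.1807]
orientation: [-1.405, -2.807, 0.004]
force: [-0.1, -0.1, 0.3]
opening: 0.0929
t 12.2 pos [ 0.5466 -0.0189  0.1807] yaw_y 36.83 z [-0.0036 -0.0011 -1.    ] F [-0.1 -0.1  0.3] M [-0.02  0.03 -0.01] open 0.0929 q6 -0.77
shift mm [ 6.9  8.6 83.7]
level twist [-0.0036 -0.0013  0.    ]
```

```bash
python3 -m pendant '[{"translation":[6,8,0],"twist":[-0.003,-0.001,0],"grip":1},{"translation":[0,0,0],"twist":[0,0,0],"grip":1},{"translation":[0,0,0],"twist":[0,0,0],"grip":1},{"translation":[0,0,10],"twist":[0,0,0],"grip":1},{"translation":[0,0,15],"twist":[0,0,0],"grip":1},{"translation":[0,0,7],"twist":[0,0,0],"grip":1},{"translation":[0,0,0],"twist":[0,0,0],"grip":1},{"translation":[0,0,0],"twist":[0,0,0],"grip":1},{"translation":[0,0,0],"twist":[0,0,0],"grip":1},{"translation":[0,0,0],"twist":[0,0,0],"grip":1}]'; python3 -c "
from h import *
go([.549,-.0083,.097])"
```

```text
t: 13.2
tool_pos: [0.5497, -0.0083, 0.146]
orientation: [1.405, 2.81, -0.0]
force: [0.1, 0.9, 0.2]
opening: 0.0927
t 13.2 pos [ 0.5497 -0.0083  0.146 ] yaw_y 36.85 z [-0.e+00 -1.e-04 -1.e+00] F [0.1 0.9 0.2] M [-0.05  0.01  0.02] open 0.0927 q6 -0.751
shift mm [ 0.4 -0.6 49. ]
level twist [-0.  0.  0.]
```

```bash
python3 -m pendant '[{"translation":[0,0,8],"twist":[0,0,0],"grip":1},{"translation":[0,0,12],"twist":[0,0,0],"grip":1},{"translation":[0,0,12],"twist":[0,0,0],"grip":1},{"translation":[0,0,8],"twist":[0,0,0],"grip":1},{"translation":[0,0,3],"twist":[0,0,0],"grip":1},{"translation":[0,0,0],"twist":[0,0,0],"grip":1},{"translation":[0,0,0],"twist":[0,0,0],"grip":1},{"translation":[0,0,0],"twist":[0,0,0],"grip":1},{"translation":[0,0,0],"twist":[0,0,0],"grip":1},{"translation":[0,0,0],"twist":[0,0,0],"grip":1}]'; python3 -c "
from h import *
go([.549,-.0083,.098])"
```

```text
t: 14.2
tool_pos: [0.5502, -0.0083, 0.0997]
orientation: [1.405, 2.809, 0.001]
force: [0.9, 0.1, -0.2]
opening: 0.0932
t 14.2 pos [ 0.5502 -0.0083  0.0997] yaw_y 36.85 z [ 1.1e-03 -2.0e-04 -1.0e+00] F [ 0.9  0.1 -0.2] M [-0.09  0.02 -0.  ] open 0.0932 q6 -0.751
shift mm [ 0.7 -0.9  1.7]
level twist [ 0.0008  0.0008 -0.    ]
```

```bash
python3 -m pendant '[{"translation":[0.6,-0.8,1.5],"twist":[0,0,0],"grip":1},{"translation":[0,0,0],"twist":[0,0,0],"grip":-1},{"translation":[0,0,0],"twist":[0,0,0],"grip":-1},{"translation":[0,0,0],"twist":[0,0,0],"grip":-1},{"translation":[0,0,0],"twist":[0,0,0],"grip":-1},{"translation":[0,0,0],"twist":[0,0,0],"grip":-1},{"translation":[0,0,0],"twist":[0,0,0],"grip":-1},{"translation":[0,0,0],"twist":[0,0,0],"grip":-1},{"translation":[0,0,0],"twist":[0,0,0],"grip":-1},{"translation":[0,0,0],"twist":[0,0,0],"grip":-1}]' 35; python3 -c "
from h import *
go([.549,-.0083,.098])"
```

```text
t: 15.2
tool_pos: [0.5496, -0.0084, 0.0989]
orientation: [1.404, 2.808, 0.001]
force: [0.7, -0.5, 0.7]
opening: 0.0583
t 15.2 pos [ 0.5496 -0.0084  0.0989] yaw_y 36.85 z [ 2.5e-03 -3.0e-04 -1.0e+00] F [ 0.7 -0.5  0.7] M [-0.04  0.02  0.02] open 0.0583 q6 -0.752
shift mm [ 0.5 -0.4  0.9]
level twist [0.0018 0.0017 0.    ]
```

```bash
python3 -m pendant '[{"translation":[0,0,0],"twist":[0,0,-0.05],"grip":-1},{"translation":[0,0,0],"twist":[0,0,-0.08],"grip":-1},{"translation":[0,0,0],"twist":[0,0,-0.08],"grip":-1},{"translation":[0,0,0],"twist":[0,0,-0.08],"grip":-1},{"translation":[0,0,0],"twist":[0,0,-0.08],"grip":-1},{"translation":[0,0,0],"twist":[0,0,-0.08],"grip":-1},{"translation":[0,0,0],"twist":[0,0,-0.08],"grip":-1},{"translation":[0,0,0],"twist":[0,0,-0.04],"grip":-1},{"translation":[0,0,0],"twist":[0,0,0],"grip":-1},{"translation":[0,0,0],"twist":[0,0,0],"grip":-1}]' 35; python3 -c "
from h import *
go([.5496,-.0084,.0989])"
```

```text
t: 16.2
tool_pos: [0.5494, -0.0083, 0.0989]
orientation: [0.53, 3.095, 0.002]
force: [0.6, 0.7, -0.2]
opening: 0.0583
t 16.2 pos [ 0.5494 -0.0083  0.0989] yaw_y 70.58 z [ 2.e-03  8.e-04 -1.e+00] F [ 0.6  0.7 -0.2] M [ 0.   -0.02 -0.2 ] open 0.0583 q6 -1.341
shift mm [-0.2 -0.1  0. ]
level twist [0.0014 0.0016 0.    ]
```

```bash
python3 -m pendant '[{"translation":[0,0,0],"twist":[0,0,-0.06],"grip":-1},{"translation":[0,0,0],"twist":[0,0,-0.09],"grip":-1},{"translation":[0,0,0],"twist":[0,0,-0.09],"grip":-1},{"translation":[0,0,0],"twist":[0,0,-0.09],"grip":-1},{"translation":[0,0,0],"twist":[0,0,-0.09],"grip":-1},{"translation":[0,0,0],"twist":[0,0,-0.09],"grip":-1},{"translation":[0,0,0],"twist":[0,0,-0.09],"grip":-1},{"translation":[0,0,0],"twist":[0,0,-0.09],"grip":-1},{"translation":[0,0,0],"twist":[0,0,-0.06],"grip":-1},{"translation":[0,0,0],"twist":[0,0,0],"grip":-1}]' 35; python3 -c "
from h import *
go([.5496,-.0084,.0989])
snap('top','top3'); snap('scene','scene3')
c=cv2.imread('pics/top3.png')[200:320,270:430]; d=cv2.imread('pics/scene3.png')[170:310,250:400]
cv2.imwrite('pics/c3.png',np.hstack([cv2.resize(c,(400,300)),cv2.resize(d,(400,300))]))"
```

```text
t: 17.2
tool_pos: [0.5492, -0.0083, 0.0989]
orientation: [-0.664, 3.069, 0.002]
force: [-0.2, -0.2, 0.4]
opening: 0.0583
t 17.2 pos [ 0.5492 -0.0083  0.0989] yaw_y 114.4 z [ 0.0015  0.0014 -1.    ] F [-0.2 -0.2  0.4] M [ 0.11  0.12 -0.21] open 0.0583 q6 -2.107
shift mm [-0.3 -0.3  0. ]
level twist [ 0.0007  0.0019 -0.    ]
```

View pics/c3.png

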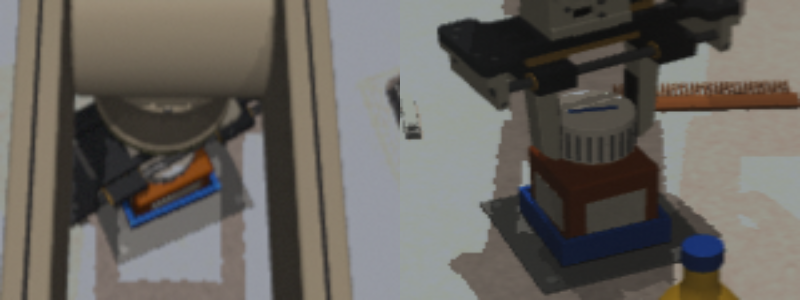

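The cap is still gripped. Its mark, at about (590,107) in the right-hand crop, has swung to lie roughly along world y, and the jar is down in the brace. I'll check the mark angle before lifting.

```bash
cat >> h.py <<'E'
def smark(tag,z0=.133,win=None):
    z=np.load(tag+".npz"); c=z["c"]; W=cloud("scene",z["d"])
    hsv=cv2.cvtColor(c,cv2.COLOR_RGB2HSV); m=(hsv[...,1]>90)&(hsv[...,0]>100)&(hsv[...,0]<135)&(abs(W[...,2]-z0)<.006)&(np.hypot(W[...,0]-.549,W[...,1]+.008)<.022)
    q=W[m][:,:2]; e=np.linalg.svd(q-q.mean(0))[2][0]; print(tag,len(q),q.mean(0),np.degrees(np.arctan2(e[1],e[0])))
E
python3 -c "
from h import *
smark('scene1'); smark('scene3')"
```

```text
scene1 15 [ 0.54943319 -0.009237  ] 19.322905272056108
scene3 21 [ 0.54937441 -0.01009367] -89.19083409019795
```

```bash
python3 -m pendant '[{"translation":[0,0,0],"twist":[0,0,-0.05],"grip":-1},{"translation":[0,0,0],"twist":[0,0,-0.03],"grip":-1},{"translation":[0,0,0],"twist":[0,0,0],"grip":-1},{"translation":[0,0,0],"twist":[0,0,0],"grip":-1},{"translation":[0,0,-2],"twist":[0,0,0],"grip":-1},{"translation":[0,0,-2],"twist":[0,0,0],"grip":-1},{"translation":[0,0,-2],"twist":[0,0,0],"grip":-1},{"translation":[0,0,0],"twist":[0,0,0],"grip":-1},{"translation":[0,0,0],"twist":[0,0,0],"grip":-1},{"translation":[0,0,0],"twist":[0,0,0],"grip":-1}]' 35; python3 -c "
from h import *
go([.5494,-.0084,.1389])
c,W=snap('scene','scene4')
smark('scene4',.139)
for t in('scene3','scene4'):
    z=np.load(t+'.npz'); W=cloud('scene',z['d']); hsv=cv2.cvtColor(z['c'],cv2.COLOR_RGB2HSV)
    m=(np.hypot(W[...,0]-.549,W[...,1]+.008)<.052)&(W[...,2]>.078)&(W[...,2]<.092)&((hsv[...,0]<15)|(hsv[...,0]>170))&(hsv[...,1]>120); p=W[m]; top=p[p[:,0]<.57]; print(t,len(top),np.median(top,0))
"
```

```text
t: 18.3
tool_pos: [0.549, -0.0082, 0.1051]
orientation: [-0.772, 3.044, 0.001]
force: [0.0, -0.5, -0.5]
opening: 0.0584
t 18.3 pos [ 0.549  -0.0082  0.1051] yaw_y 118.46 z [ 0.0011  0.0012 -1.    ] F [ 0.  -0.5 -0.5] M [ 0.05  0.   -0.04] open 0.0584 q6 -2.177
shift mm [ -0.3  -0.3 -33.8]
level twist [0.0005 0.0016 0.    ]
scene4 19 [ 0.54861692 -0.00933928] 98.05712700281292
scene3 218 [ 0.56198396 -0.01816042  0.0860736 ]
scene4 280 [ 0.56010191 -0.02173406  0.0860907 ]
```

The cap lifted 6 mm, and the scale shows only its own weight while the jar's shoulder height is unchanged. I'll raise it the rest of the way.

```bash
python3 -m pendant '[{"translation":[0,0,-4],"twist":[0,0,0],"grip":-1},{"translation":[0,0,-6],"twist":[0,0,0],"grip":-1},{"translation":[0,0,-7],"twist":[0,0,0],"grip":-1},{"translation":[0,0,-7],"twist":[0,0,0],"grip":-1},{"translation":[0,0,-5],"twist":[0,0,0],"grip":-1},{"translation":[0,0,-3],"twist":[0,0,0],"grip":-1},{"translation":[0,0,0],"twist":[0,0,0],"grip":-1},{"translation":[0,0,0],"twist":[0,0,0],"grip":-1},{"translation":[0,0,0],"twist":[0,0,0],"grip":-1},{"translation":[0,0,0],"twist":[0,0,0],"grip":-1}]' 35; python3 -c "
from h import *
go([.5494,-.0084,.1389])
c,W=snap('scene','scene5')
smark('scene5',.173)
"
```

```text
t: 19.35
tool_pos: [0.5493, -0.0084, 0.1407]
orientation: [-0.772, 3.043, 0.001]
force: [-0.1, -0.1, -1.3]
opening: 0.0584
t 19.35 pos [ 0.5493 -0.0084  0.1407] yaw_y 118.46 z [ 0.0022  0.001  -1.    ] F [-0.1 -0.1 -1.3] M [ 0.07  0.02 -0.02] open 0.0584 q6 -2.177
shift mm [-0.1 -0.1  1.8]
level twist [-0.0002  0.0025  0.    ]
scene5 18 [ 0.54890249 -0.00979496] -73.63008201618955
```

View pics/scene5.png

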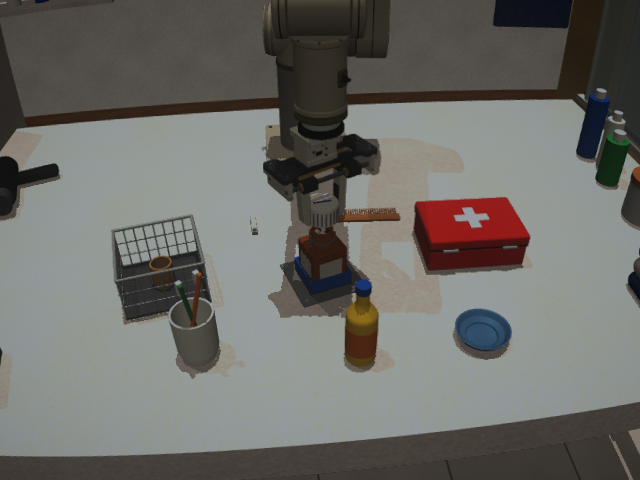

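The cap at (321,212) is clear of the jar's mouth at (321,233). The jar is in the brace, the core is in the basket at (160,268), and the bystanders look unmoved. One more numeric check before I hand in.

```bash
python3 -c "
from h import *
z=np.load('scene5.npz'); W=cloud('scene',z['d']); sub=W[190:250,295:350]; 
for col in range(18,38,3):
    w=sub[:,col]; r=np.hypot(w[:,0]-.549,w[:,1]+.0084)
    cap=w[(r<.033)&(r>.025)&(w[:,0]>.55)&(w[:,2]>.12)]; nk=w[(r<.024)&(w[:,2]<.13)&(w[:,2]>.09)]
    print(col,'cap edge z',cap[:,2].min().round(4) if len(cap) else None,'neck top z',nk[:,2].max().round(4) if len(nk) else None)
a=W[(np.hypot(W[...,0]-.549,W[...,1]+.0084)<.026)&(W[...,2]>.168)&(W[...,2]<.182)]
A=np.c_[a[:,:2],np.ones(len(a))]; print('cap top plane',np.linalg.lstsq(A,a[:,2],rcond=None)[0][:2],np.median(a[:,2]))
z0=np.load('scene0.npz'); d=np.abs(z0['c'].astype(int)-z['c']).sum(-1)
for n,(x0,y0,x1,y1) in dict(cup=(165,265,222,370),sun=(340,278,385,370),aid=(412,195,530,270),soap=(450,308,515,355),comb=(350,205,402,224),clip=(245,212,262,238)).items(): print(n,np.percentile(d[y0:y1,x0:x1],[50,95]))
robot.close_job()"
```

```text
18 cap edge z 0.1432 neck top z 0.1199
21 cap edge z 0.1434 neck top z 0.1174
24 cap edge z 0.139 neck top z 0.1187
27 cap edge z 0.1419 neck top z 0.1197
30 cap edge z 0.1419 neck top z 0.1181
33 cap edge z 0.1417 neck top z 0.118
36 cap edge z 0.1402 neck top z 0.1183
cap top plane [-0.00485026 -0.00046755] 0.17618428382896517
cup [11. 23.]
sun [ 10.  130.1]
aid [10. 24.]
soap [12. 22.]
comb [18.5 31. ]
clip [19.5 23. ]
the job is handed in; nothing more can be done
```

The job is handed in at about 19 s of the 54 s allowed. The core stands in the basket, and the gripper holds the unscrewed cap above the jar's mouth.

- **Core:** I lifted it off the cap and released it low inside the basket; the last picture shows it there.
- **Unscrewing:** I gripped the cap at 35 N and turned the tool about 81.6° counter-clockwise. By camera the cap's mark turned 79–88°, and the one rough reading before the last turn gave about 72°. All are inside the 63–100° range, but these mark readings come from 15–20 pixels, so they only agree to within several degrees.
- **Lifting:** The cap came free with only about its own weight on the wrist. The jar stayed down, with its shoulder height unchanged at 0.086 m.
- **Final hold:** The tool rose 41.8 mm, which leaves about 22 mm of clear air. The depth image gives 20–26 mm, with most readings at 22–24 mm. The tool is within 0.15° of level, and the cap's top measures within 0.3°.
- **Bystanders:** The cup, first-aid box, soap dish, comb and nail clipper look unchanged against the first picture. The sunscreen's image window did show some changed pixels (95th percentile 130). I took these for arm shadow and the brace background, because the bottle looks to be in the same place, but I did not measure it again.

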